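# Store the calibration of a bench scale with the button under its sliding dust cover

## Task

The reference weight already stands on the scale's pan. Slide the blue dust cover on the scale's console fully aside, press the yellow calibration button under it right down and keep it down for two seconds so that the scale stores the calibration, then let go and slide the cover fully home again. The weight must stay where it stands on the pan, and nothing else on the bench may be disturbed.

Things in the scene. Friction and masses are not known exactly. Their poses are not given: they have to be found in the camera images.
- scale: white bench scale, 205 mm deep (its x), 234 mm wide (its y), fixed; origin at the centre of its underside on the bench, z up, yaw -0.15 to 0.3 rad. Its front (-x) half is the console, 50 mm high: display and keys at the left (+y; the display box, y 0.034 to 0.106, reaches 62 mm), the track of the dust cover at the right. Its rear half is the steel pan.
- track_middle (a point): middle of the cover's track, at rail-top height (69.5 mm above the bench), at x = -0.058, y = -0.043 of the scale. The track runs 142 mm along the scale's y; its two grey lipped rails leave 55 mm free between them (scale's x), its black floor is 53 mm above the bench, its end stops reach 61 mm.
- pan_middle (a point): centre of the pan's upper face, 72 mm above the bench; the pan measures 116 mm (scale's x) by 226 mm (scale's y) and its front edge is 11 mm behind the track's rear rail.
- cover (a joint): travel of the blue dust cover along the scale's +y, m: 0 = fully home over the button (against its stop), 0.066 = fully aside, button exposed (against its stop). It stays where it is left; about 2 N of friction. It starts shut or up to 8 mm ajar.
- cover_ridge (a point): middle of the top of the cover's thumb ridge, 78 mm above the bench. The cover is a blue plate 58 mm (scale's x) by 66 mm (scale's y), upper face 66 mm above the bench, captive in its track. The ridge crosses its middle: 36 mm along the scale's x, 10 mm thick along y, 12 mm tall; flat plate on each side of it. Push it sideways from either side, or pinch it.
- cal_button (a joint): press of the yellow calibration button, m: 0 = up, 0.005 = fully down. A spring returns it; 2 N to start it moving, 5.6 N when fully down.
- button_top (a point): centre of the top of the round yellow button, 28 mm across, 60 mm above the bench when up, 55 mm when down; at x = -0.058, y = -0.076 of the scale, under the middle of the shut cover. With the cover fully aside the opening round it is 55 mm (scale's x) by 65 mm (scale's y). Press straight down.
- weight: steel 1 kg reference weight, a cylinder 48 mm across with a knob, 83 mm tall, standing loose and upright on the scale's pan (its top at 155 mm above the bench); origin at the centre of its underside. Not to be handled.
- microscope: white stereo microscope that stands fixed between the robot's start and the scale, an obstacle: base plate 260x200 mm, its eyepieces lean towards the robot (out to x = 0.39, y from -0.18 to -0.06) and reach 0.39 m above the bench; pass over it or in front of it. Origin on the bench near the middle of its base.
- flask: orange travel flask with a black lid, 170 mm tall, 86 mm across, standing fixed between the microscope and the scale, an obstacle; origin at the centre of its underside.
- meter: orange and black hand multimeter, 142x76x47 mm, lying face up on the bench; a bystander, not to be moved
- tin: flat white compartment tray of small parts, 101x153x22 mm, on the bench; a bystander, not to be moved
- cutter: blue-handled flush cutters, 159x57x11 mm, lying on the bench; a bystander, not to be moved
- brush: black antistatic brush, 159 mm long, lying on the bench; a bystander, not to be moved

How it is judged:
On the way, in this order (a step that is already met when the one before it is completed fails the run):
1. the dust cover is slid fully aside (within 6 mm of its stop) (value of joint cover above 0.06 m), for 0.2 s.
2. with the cover aside, the calibration button is held down by 3.5 mm or more for 1.5 s without a break (value of joint cal_button above 0.0035 m and value of joint cover above 0.055 m), for 1.5 s.
At the end, for the whole second after the job is handed in: the dust cover is home again over the button (within 3 mm of its stop), the button is up, and the reference weight stands upright and at rest on the pan (value of joint cover below 0.003 m and value of joint cal_button below 0.001 m and z of weight in the frame of scale above 0.069 m and angle between weight's own z axis and vertical below 0.05 rad and linear speed of weight below 0.01 m/s); the robot touches nothing.
It fails at once if the reference weight shifted by more than 5 mm (distance of weight from where it was at the start of the episode above 0.005 m).
It fails at once if the reference weight touched by the robot (contact force between the arm and weight above 1 N).
It fails at once if the reference weight touched by the fingers (contact force between the fingers and weight above 1 N).
It fails at once if a bystander moved by more than 20 mm (distance of any of meter, tin, cutter, brush from where it was at the start of the episode above 0.02 m).
It also fails if it takes over 58 s, if anything falls off the work surface, if the arm or the gripper's body presses on something with over 40 N, if the wrist force passes 120 N, or if a joint passes its speed limit or range.

## Robot

A 6-joint arm with a two-finger parallel gripper is mounted at the origin on a cart in front of the work surface, level with it; the furniture and walls round the work are solid. World frame = base frame: x ahead of the robot, y to its left, z up, the work surface at z = 0. Lengths are in m, angles in rad, forces in N, time in s.
With the tool pointing down it reaches from about 0.25 to 0.775 m from the base axis. Payload 4 kg.
Tool frame: the origin (TCP) lies at the very end of the fingers, on their centre line; the grasp point (between the pads) lies 19 mm behind it (robot.pinch_z is the distance from the TCP to the grasp point, in m); z points along the fingers, y is the line along which they close (so a half turn about z gives the same grasp; the last joint's range is limited). The gripper opens to 94 mm and grips with 3 to 60 N. Pads are 16 mm wide; open, the fingers measure 119 mm over their backs; the gripper's body (75 mm by 177 mm) begins 78 mm behind the grasp point.
Start: joints at [1.175, 0.087, 1.371, -0, 1.684, -0.103], TCP at [0.159, 0.527, 0.206] pointing down, gripper open.
Joint ranges: [-3.1, 3.1], [-0.76, 2.03], [0.27, 2.55], [-1.08, 4.22], [0.17, 2.65], [-2.57, 2.57]. Speed limits (rad/s): [2.79, 2.79, 3.14, 3.14, 3.14, 3.14].

## Interface

Orientations are given as [roll, pitch, yaw] about the fixed x, y, z axes, in that order (R = Rz(yaw) Ry(pitch) Rx(roll)).
In Python, from bench import robot gives the robot as it stands.
- The arm moves only by the tool arm_command, never from a script. Its argument "targets" is one flat list of numbers, 7 for each row, row after row: the turn, a rotation vector about the tool's x, y, z in degrees, then the shift along the tool's x, y, z in mm, then the closure, from -1 (fully open) to 1 (shut). In form: [ax, ay, az, x, y, z, hand, ax, ay, az, x, y, z, hand, ...]. A call has 1 to 20 rows; each row is the pose to reach, as a shift and turn from the pose commanded when the call began, along the tool's axes at that moment; what a row does not reach only later rows make up. A row lasts 1/10 s, in which the tool goes at most 50 mm and 8.59 degrees, less where a joint would pass 70% of its speed; a pose out of reach is approached as far as the arm can. A call with a gripper value outside its range is refused whole. The fingers move at their own pace and stop on an object; the grip force is fixed at half the most. Time passes only in rows, so rows that repeat a pose let the fingers close. It gives the time, the measured TCP pose, the force, the opening and the grip force at its end, in the units of the state.
- robot.get_obs(): the state, without advancing time (a new reading comes with each control period).
- robot.snapshot(name): name is "scene" or "top" or "wrist"; returns a dict with "color" (420x560x3 uint8, red, green, blue), "range_z" (420x560 float32, m along the optical axis (not along the pixel's ray), 0 where there is no reading), "fx", "fy", "cx", "cy" (pixels), "T" (4x4, takes a point from camera to world coordinates); the wrist camera has in their place "T_tool_cam" (4x4, takes a point from camera to tool coordinates, whose origin is the TCP and whose axes are the flange's). Camera axes: x right, y down, z forward; pixel columns grow to the right and rows downward; lengths in m; the calibration is good to about 2 mm. A picture is of the moment at which its call begins: read the wrist's pose just before it.
- robot.close_job(): hands the job in; it is judged then, once.
The state is a dict: "time": time; "joint_positions": joint angles; "qvel": joint speeds; "joint_torque": joint torques, N m; "tool_pos": TCP position; "ee_rot": TCP orientation; "wrist_force": force on the tool from outside, world axes, zero at the start; "wrist_torque": the same for the moment, N m; "width": finger opening in m; "finger_force": force on a finger pad.
Only numpy, scipy, OpenCV 4.12 (cv2) and the standard library are available. Lean on these libraries where they do the work, as an engineer would, in place of code of your own. Each camera call takes 0.05 s, during which the arm holds its last target. There are 200 camera calls.

## Working session

There is one attempt and no reset: what is moved stays moved. The work goes in short steps, Python scripts to look and compute and a tool call to move; the robot and the scene stay as the last step left them, time stands still between calls to the robot, and variables do not carry over. Pictures are saved under pics/ and viewed, at most 10 in all, crops included, and the job is handed in when it is done.

Besides the shell and the picture viewer there is one more tool, called after ">>>" as name(argument=value, ...) on one line, values as JSON. arm_command: Moves the arm, as the interface text tells. Its arguments: {"type":"object","properties":{"targets":{"type":"array"}},"required":["targets"]}

```bash
mkdir -p pics; cat > h.py <<'E'
import numpy as np, cv2
from bench import robot
def snap(n):
    s=robot.snapshot(n); np.savez(n+'.npz',**s); cv2.imwrite(f'pics/{n}_{robot.get_obs()["time"]:.2f}.png',s['color'][...,::-1]); return s
def P(s,u,v,T=None,z=None):
    T=s['T'] if T is None else T
    r=np.array([(u-s['cx'])/s['fx'],(v-s['cy'])/s['fy'],1])
    if z is None: d=np.median(s['range_z'][v-1:v+2,u-1:u+2])
    else: d=(z-T[2,3])/(T[:3,:3]@r)[2]
    return T[:3,:3]@(r*d)+T[:3,3]
E
python3 - <<'E'
from h import *
print({k:np.round(v,3) for k,v in robot.get_obs().items()} )
for n in('scene','top'):
    s=snap(n); print(s['T'].round(3),s['fx'])
E
ls pics
```

```text
{'time': np.float64(0.0), 'joint_positions': array([ 1.175,  0.088,  1.372,  0.   ,  1.684, -0.103]), 'qvel': array([ 0.   , -0.001,  0.   ,  0.001, -0.002,  0.   ]), 'joint_torque': array([ 0.0000e+00, -3.4018e+01, -3.0243e+01,  7.2000e-02,  3.3000e-02,
       -0.0000e+00]), 'tool_pos': array([0.159, 0.526, 0.204]), 'ee_rot': array([-3.139, -0.   ,  2.849]), 'wrist_force': array([-0.059,  0.843,  0.527]), 'wrist_torque': array([ 0.018, -0.035,  0.04 ]), 'finger_force': np.float64(0.0), 'width': np.float64(0.094)}
[[ 0.666 -0.33   0.669 -0.697]
 [-0.746 -0.3    0.595 -1.029]
 [ 0.004 -0.895 -0.446  0.848]
 [ 0.     0.     0.     1.   ]] 440.5497039830016
[[ 0.007 -0.985  0.172  0.2  ]
 [-1.    -0.008 -0.002  0.008]
 [ 0.003 -0.172 -0.985  1.544]
 [ 0.     0.     0.     1.   ]] 497.3947689192767
scene_0.05.png
top_0.10.png
```

View pics/top_0.10.png

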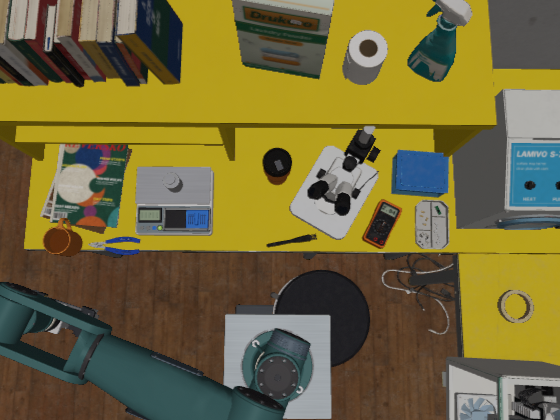

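View pics/scene_0.05.png

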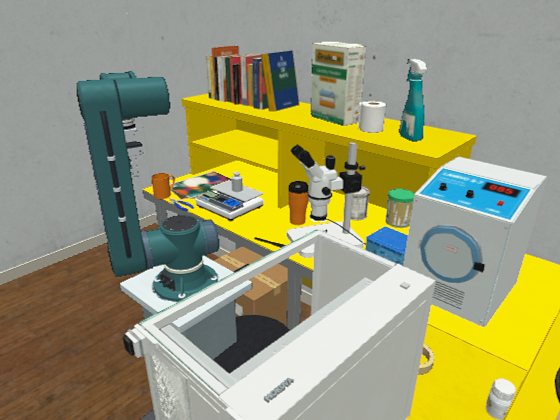

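The top view shows the scale around (174,200), with the blue cover near (187,220), and the microscope at right, away from the direct path. I'll enlarge the scale region.

```bash
python3 - <<'E'
from h import *
s=dict(np.load('top.npz'))
c=s['color'][155:245,125:225,::-1]
cv2.imwrite('pics/c1.png',cv2.resize(c,None,fx=6,fy=6,interpolation=cv2.INTER_CUBIC))
for u,v in[(187,220),(173,181),(190,195),(150,195),(136,168),(213,168),(185,118),(185,100),(60,235)]: print(u,v,P(s,u,v).round(3))
E
```

```text
187 220 [0.424 0.274 0.068]
173 181 [0.524 0.303 0.153]
190 195 [0.5   0.267 0.073]
150 195 [0.499 0.388 0.073]
136 168 [0.601 0.455 0.001]
213 168 [ 0.604  0.21  -0.   ]
185 118 [0.624 0.229 0.397]
185 100 [0.67  0.231 0.398]
60 235 [0.377 0.653 0.064]
```

View pics/c1.png

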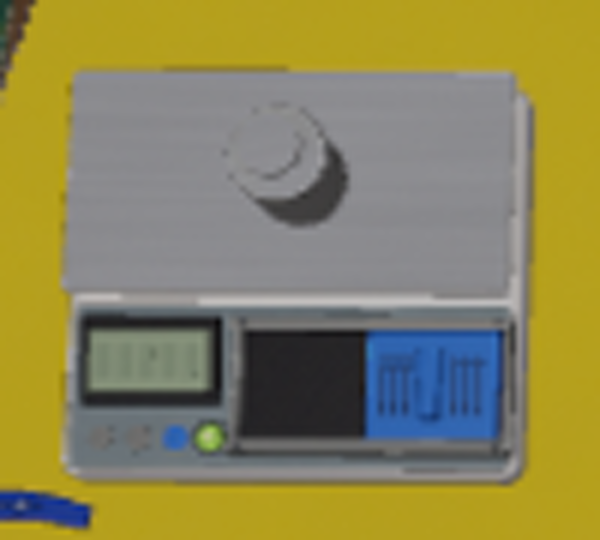

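The crop shows the pan, the weight at about (280,150), and the cover at the right end of its track, around (366–500, 330–440), so nearly shut.

```bash
python3 - <<'E'
from h import *
s=dict(np.load('top.npz'))
f=lambda x,y,z:P(s,125+(x+.5)/6-.5,155+(y+.5)/6-.5,z=z)
c=[f(*p,.072)for p in[(65,289),(512,296),(515,73),(75,72)]]
for p in c:print(p.round(4))
print('pan',np.linalg.norm(c[0]-c[1]),np.linalg.norm(c[1]-c[2]))
for a,b in((0,1),(3,2)):
    d=c[a]-c[b];print('yaw',np.arctan2(-d[0],d[1]))
k=[f(*p,.066)for p in[(366,330),(502,330),(500,440),(366,437)]]
for p in k:print(p.round(4))
print('cover mid',np.mean(k,0))
t=[f(*p,.0695)for p in[(240,322),(513,322),(512,455),(236,450)]]
for p in t:print(p.round(4))
# points with depth
H,W=s['range_z'].shape;v,u=np.mgrid[195:240,130:220]
r=np.stack([(u-s['cx'])/s['fx'],(v-s['cy'])/s['fy'],0*u+1],-1)*s['range_z'][195:240,130:220,None]
w=r@s['T'][:3,:3].T+s['T'][:3,3]
col=s['color'][195:240,130:220].astype(int)
m=(col[...,2]>col[...,0]+60)&(w[...,2]>.055)&(w[...,1]<.32)
q=w[m];print('blue',len(q),q.min(0),q.max(0),q.mean(0)); h=cv2.minAreaRect(q[:,:2].astype('f4')*1000);print(h)
print('high',q[q[:,2]>.072].mean(0))
E
```

```text
[0.4751 0.4305 0.072 ]
[0.4733 0.2063 0.072 ]
[0.5886 0.2083 0.072 ]
[0.5872 0.4317 0.072 ]
pan 0.22415789097938987 0.11527489464520614
yaw -0.007888411377469772
yaw 0.0059699478502469655
[0.4564 0.2799 0.066 ]
[0.457  0.2116 0.066 ]
[0.4012 0.2109 0.066 ]
[0.4022 0.2778 0.066 ]
cover mid [0.42921996 0.24505958 0.066     ]
[0.4594 0.3426 0.0695]
[0.4605 0.2058 0.0695]
[0.3933 0.2042 0.0695]
[0.3947 0.3416 0.0695]
blue 397 [0.20041757 0.00836499 0.05559481] [0.45605318 0.27870522 1.54415788] [0.42813837 0.24456512 0.07526738]
((343.194580078125, 131.86593627929688), (369.289794921875, 78.58810424804688), 52.87335205078125)
high [0.41954111 0.23687041 0.12917266]
```

```bash
cat >> h.py <<'E'
from scipy.spatial.transform import Rotation as R
def go(p,yaw=np.pi):
    o=robot.get_obs(); A=R.from_euler('xyz',o['ee_rot'])
    B=R.from_euler('xyz',[np.pi,0,yaw])
    print('pos',o['tool_pos'].round(4),'rot',o['ee_rot'].round(4),'F',o['wrist_force'].round(1),'w',o['width'].round(4),'t',o['time'])
    print('turn',(A.inv()*B).as_rotvec(degrees=True).round(2),'shift',(A.inv().apply(np.array(p)-o['tool_pos'])*1000).round(1))
E
python3 -c "
from h import *
go([.40,.25,.22])"
```

```text
Traceback (most recent call last):
  File "h.py", line 15, in go
    print('pos',o['tool_pos'].round(4),'rot',o['ee_rot'].round(4),'F',o['wrist_force'].round(1),'w',o['width'].round(4),'t',o['time'])
                                                                                                    ^^^^^^^^^^^^^^^^
AttributeError: 'float' object has no attribute 'round'
```

```bash
sed -i "s/o\['width'\].round(4)/round(float(o['width']),4)/" h.py
python3 -c "
from h import *
go([.40,.25,.22])"
```

```text
pos [0.1585 0.5262 0.2044] rot [-3.1397e+00 -2.0000e-04  2.8488e+00] F [ 0.2 -0.8 -0.3] w 0.094 t 0.1
turn [ -0.11  -0.03 -16.77] shift [-310.9 -194.8  -15.2]
```

>>> arm_command(targets=[0,0,-2,-31,-19,-2,0,0,0,-5,-78,-49,-4,0,0,0,-8,-117,-73,-6,0,0,0,-11,-156,-97,-8,0,0,0,-13,-195,-122,-10,0,0,0,-15,-234,-146,-12,0,0,0,-16,-272,-170,-14,0,0,0,-17,-300,-188,-15,0,0,0,-17,-311,-195,-15,0,0,0,-17,-311,-195,-15,0,0,0,-17,-311,-195,-15,0])

```text
time: 1.2
tool_pos: [0.3996, 0.2508, 0.2201]
ee_rot: [3.141, -0.001, -3.137]
wrist_force: [0.3, 1.0, -0.4]
width: 0.0469
finger_force: 0.0
```

```bash
python3 - <<'E'
from h import *
go([.4,.25,.22]); o=robot.get_obs(); s=snap('wrist')
A=np.eye(4);A[:3,:3]=R.from_euler('xyz',o['ee_rot']).as_matrix();A[:3,3]=o['tool_pos'];np.save('Tw.npy',A@s['T_tool_cam'])
cv2.imwrite('pics/w1.png',cv2.resize(s['color'][...,::-1],(800,600)))
E
```

```text
pos [0.3996 0.2508 0.2201] rot [ 3.1410e+00 -1.2000e-03 -3.1375e+00] F [ 0.3  1.  -0.4] w 0.0469 t 1.2
turn [ 0.03 -0.07  0.24] shift [-0.4 -0.8  0.1]
```

View pics/w1.png

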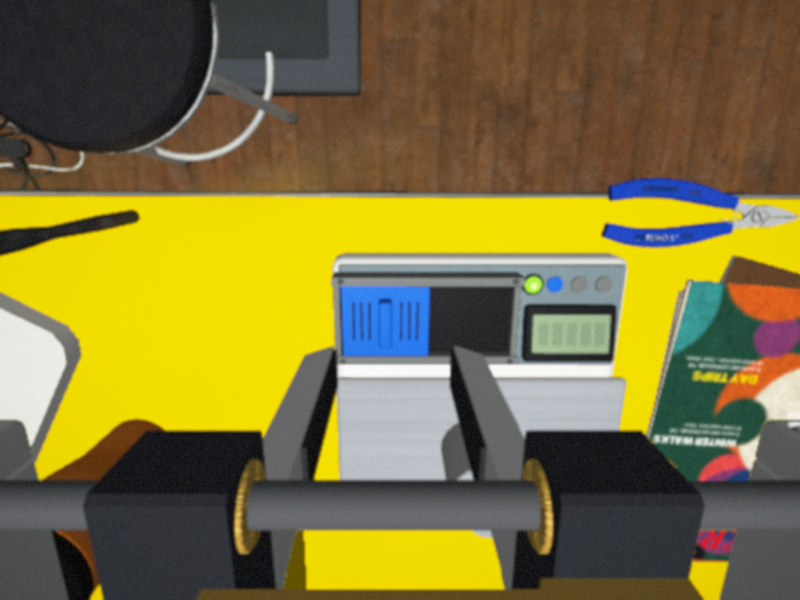

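The wrist view shows the cover at (342–430, 287–356), with its ridge centred near (386,322). The track runs from x 340 to 516, and yaw is close to zero.

```bash
python3 - <<'E'
from h import *
s=dict(np.load('wrist.npz'));T=np.load('Tw.npy')
f=lambda x,y,z:P(s,x*.7,y*.7,T,z).round(4)
print('ridge',f(386,299,.078),f(386,346,.078),f(386,322,.078))
print('cover',f(342,287,.066),f(430,287,.066),f(430,356,.066),f(342,356,.066))
print('track',f(335,276,.0695),f(517,276,.0695),f(335,361,.0695),f(517,361,.0695),f(515,290,.053),f(515,352,.053))
print('pan',f(337,378,.072),f(624,378,.072)); print('depth',P(s,246,225,T),P(s,270,225,T))
go([.43,.246,.12])
cv2.imwrite('pics/w2.png',cv2.resize(s['color'][165:270,220:370,::-1],None,fx=5,fy=5,interpolation=cv2.INTER_CUBIC))
E
```

```text
ridge [0.4103 0.2461 0.078 ] [0.4463 0.2461 0.078 ] [0.4276 0.2461 0.078 ]
cover [0.4046 0.2134 0.066 ] [0.4044 0.2784 0.066 ] [0.4592 0.2798 0.066 ] [0.4594 0.212  0.066 ]
track [0.3954 0.209  0.0695] [0.395  0.3411 0.0695] [0.4621 0.2069 0.0695] [0.4617 0.3462 0.0695] [0.4099 0.3449 0.053 ] [0.4611 0.3488 0.053 ]
pan [0.4751 0.2084 0.072 ] [0.4745 0.4288 0.072 ]
depth [0.43148435 0.21979561 0.06555984] [0.42717976 0.24585502 0.07808661]
pos [0.3994 0.2511 0.2202] rot [ 3.1411e+00 -1.0000e-03 -3.1364e+00] F [-0.1  0.1  0. ] w 0.0473 t 1.25
turn [ 0.03 -0.06  0.3 ] shift [-30.7  -5.3 100.2]
```

View pics/w2.png

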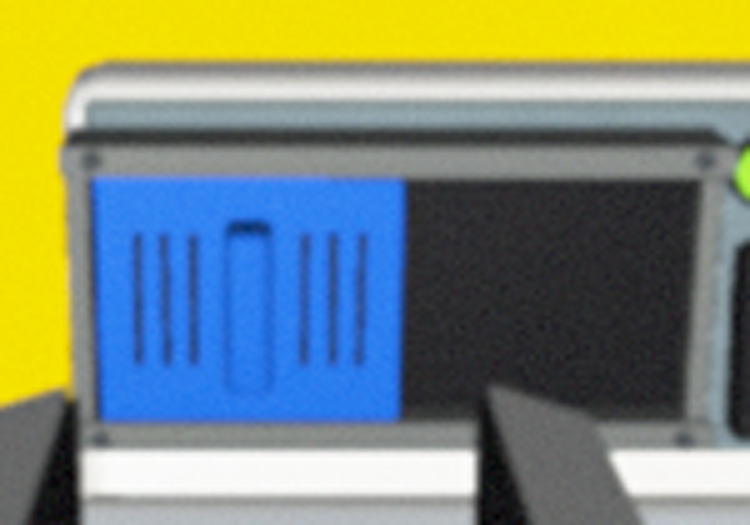

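The crop confirms the ridge centre near crop (248,310), about (0.429, 0.246), with the plate flat on both sides. I'll lower the fingers astride it.

>>> arm_command(targets=[0,0,0.3,-15,-3,20,0,0,0,0.3,-30,-5,50,0,0,0,0.3,-30,-5,80,0,0,0,0.3,-30,-5,110,0,0,0,0.3,-30,-5,130,0,0,0,0.3,-30,-5,142,0,0,0,0.3,-30,-5,150,0,0,0,0.3,-30,-5,150,0])

```text
time: 2.05
tool_pos: [0.4296, 0.2458, 0.07]
ee_rot: [-3.141, -0.001, 3.141]
wrist_force: [-0.4, -0.5, -0.3]
width: 0.0473
finger_force: 0.0
```

>>> arm_command(targets=[0,0,0,0,0,0,0.4,0,0,0,0,0,0,0.8,0,0,0,0,0,0,0.8,0,0,0,0,0,0,0.8,0,0,0,0,0,0,0.8,0,0,0,0,0,0,0.8])

```text
time: 2.65
tool_pos: [0.4305, 0.2449, 0.0708]
ee_rot: [-3.141, 0.001, 3.14]
wrist_force: [-0.1, -1.7, 1.0]
width: 0.01
finger_force: 14.2
```

Gripped: the opening of 10 mm matches the ridge. I'll slide it toward +y.

>>> arm_command(targets=[0,0,0,0,5,0,0.8,0,0,0,0,12,0,0.8,0,0,0,0,20,0,0.8,0,0,0,0,28,0,0.8,0,0,0,0,36,0,0.8,0,0,0,0,44,0,0.8,0,0,0,0,51,0,0.8,0,0,0,0,56,0,0.8,0,0,0,0,58,0,0.8,0,0,0,0,58,0,0.8])

```text
time: 3.65
tool_pos: [0.4303, 0.3043, 0.0707]
ee_rot: [3.14, 0.0, 3.141]
wrist_force: [-1.5, 0.6, 4.5]
width: 0.0097
finger_force: 15.8
```

Approach the stop in 1 mm steps and watch the force.

>>> arm_command(targets=[0,0,0,0,1,0,0.8,0,0,0,0,2,0,0.8,0,0,0,0,3,0,0.8,0,0,0,0,3,0,0.8])

```text
time: 4.05
tool_pos: [0.4303, 0.3063, 0.0708]
ee_rot: [3.141, -0.0, 3.14]
wrist_force: [-0.4, -1.6, 5.5]
width: 0.0096
finger_force: 15.8
```

>>> arm_command(targets=[0,0,0,0,1,0,0.8,0,0,0,0,2,0,0.8,0,0,0,0,3,0,0.8,0,0,0,0,3,0,0.8])

```text
time: 4.45
tool_pos: [0.4303, 0.3091, 0.0708]
ee_rot: [-3.142, -0.0, 3.14]
wrist_force: [-0.8, -2.0, 4.6]
width: 0.01
finger_force: 15.8
```

>>> arm_command(targets=[0,0,0,0,1,0,0.8,0,0,0,0,2,0,0.8,0,0,0,0,3,0,0.8,0,0,0,0,3,0,0.8])

```text
time: 4.85
tool_pos: [0.4303, 0.3092, 0.0707]
ee_rot: [-3.135, -0.001, 3.14]
wrist_force: [-2.3, -9.5, 7.6]
width: 0.0096
finger_force: 15.7
```

The force rise shows the stop at y = 0.309, so home and the button are at y ≈ 0.243. Next I release and lift.

>>> arm_command(targets=[0,0,0,0,-3,0,0.8,0,0,0,0,-3,0,0.4,0,0,0,0,-3,0,0.2,0,0,0,0,-3,0,0.2,0,0,0,0,-3,-15,0.2,0,0,0,0,-3,-35,0.2,0,0,0,0,-3,-50,0.2,0,0,0,0,-30,-50,1,0,0,0,0,-55,-50,1,0,0,0,0,-69,-50,1,0,0,0,0,-69,-50,1,0,0,0,0,-69,-50,1,0,0,0,0,-69,-50,1])

```text
time: 6.15
tool_pos: [0.4303, 0.244, 0.1204]
ee_rot: [3.141, -0.0, 3.141]
wrist_force: [-0.7, 0.0, 0.2]
width: 0.0004
finger_force: 0.0
```

```bash
python3 - <<'E'
from h import *
go([.429,.243,.064]); o=robot.get_obs(); s=snap('wrist')
A=np.eye(4);A[:3,:3]=R.from_euler('xyz',o['ee_rot']).as_matrix();A[:3,3]=o['tool_pos'];np.save('Tw.npy',A@s['T_tool_cam'])
cv2.imwrite('pics/w3.png',cv2.resize(s['color'][100:400,80:480,::-1],None,fx=2,fy=2))
E
```

```text
pos [0.4303 0.244  0.1204] rot [ 3.1410e+00 -1.0000e-04  3.1409e+00] F [-0.7  0.   0.2] w 0.0004 t 6.15
turn [ 0.03 -0.   -0.04] shift [ 1.3 -1.1 56.4]
```

View pics/w3.png

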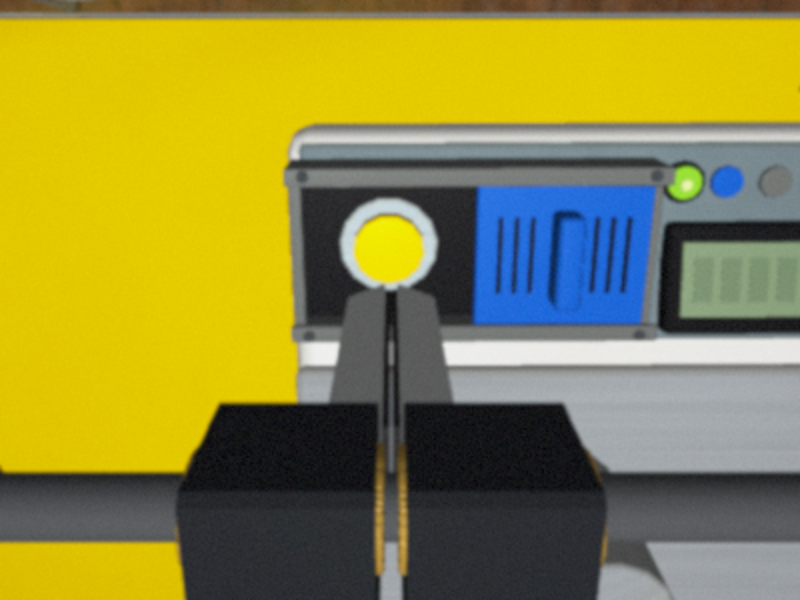

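The cover sits against its right-hand stop, and the yellow button is exposed at crop (389,249), with the finger tips directly in line with it.

```bash
python3 - <<'E'
from h import *
s=dict(np.load('wrist.npz'));T=np.load('Tw.npy')
print(P(s,274.5,224.5,T,.06), P(s,274,224,T)); go([.429,.243,.054])
E
```

```text
[0.43000704 0.24370123 0.06      ] [0.42961138 0.2433151  0.05996202]
pos [0.4302 0.244  0.1204] rot [ 3.1412e+00 -2.0000e-04  3.1411e+00] F [-0.  -0.6 -0.6] w 0.0005 t 6.2
turn [ 0.02 -0.01 -0.03] shift [ 1.2 -1.1 66.4]
```

>>> arm_command(targets=[0,0,0,0,0,20,1,0,0,0,0,0,40,1,0,0,0,0,0,52,1,0,0,0,0,0,58,1,0,0,0,0,0,61,1,0,0,0,0,0,64,1,0,0,0,0,0,66,1,0,0,0,0,0,66,1])

```text
time: 7.0
tool_pos: [0.4302, 0.2436, 0.0555]
ee_rot: [3.141, 0.0, 3.14]
wrist_force: [-5.2, -1.2, 5.5]
width: 0.0008
finger_force: 2.7
```

>>> arm_command(targets=[0,0,0,0,0,1,1,0,0,0,0,0,1,1,0,0,0,0,0,1,1,0,0,0,0,0,1,1,0,0,0,0,0,1,1,0,0,0,0,0,1,1,0,0,0,0,0,1,1,0,0,0,0,0,1,1,0,0,0,0,0,1,1,0,0,0,0,0,1,1,0,0,0,0,0,1,1,0,0,0,0,0,1,1,0,0,0,0,0,1,1,0,0,0,0,0,1,1,0,0,0,0,0,1,1,0,0,0,0,0,1,1,0,0,0,0,0,1,1,0,0,0,0,0,1,1,0,0,0,0,0,1,1,0,0,0,0,0,1,1])

```text
time: 9.0
tool_pos: [0.4302, 0.2436, 0.0552]
ee_rot: [3.141, 0.001, 3.14]
wrist_force: [-4.7, -0.7, 7.1]
width: 0.0003
finger_force: 3.9
```

>>> arm_command(targets=[0,0,0,0,0,0,1,0,0,0,0,0,0,1,0,0,0,0,0,0,1,0,0,0,0,0,0,1,0,0,0,0,0,-10,1,0,0,0,0,0,-35,1,0,0,0,0,0,-60,1,0,0,0,0,20,-67,0.1,0,0,0,0,45,-67,0.1,0,0,0,0,65,-67,0.1,0,0,0,0,65,-67,0.1,0,0,0,0,65,-67,0.1])

```text
time: 10.2
tool_pos: [0.4307, 0.3081, 0.1206]
ee_rot: [-3.141, 0.001, 3.141]
wrist_force: [0.1, -0.2, -1.3]
width: 0.0373
finger_force: 0.0
```

>>> arm_command(targets=[0,0,0,0,0,20,0.1,0,0,0,0,0,35,0.1,0,0,0,0,0,45,0.1,0,0,0,0,0,50,0.1,0,0,0,0,0,50,0.4,0,0,0,0,0,50,0.8,0,0,0,0,0,50,0.8,0,0,0,0,0,50,0.8,0,0,0,0,0,50,0.8])

```text
time: 11.1
tool_pos: [0.4307, 0.309, 0.0712]
ee_rot: [3.14, 0.001, 3.14]
wrist_force: [-0.7, 1.2, 1.1]
width: 0.01
finger_force: 3.2
```

>>> arm_command(targets=[0,0,0,0,-5,0,0.8,0,0,0,0,-12,0,0.8,0,0,0,0,-20,0,0.8,0,0,0,0,-28,0,0.8,0,0,0,0,-36,0,0.8,0,0,0,0,-44,0,0.8,0,0,0,0,-52,0,0.8,0,0,0,0,-58,0,0.8,0,0,0,0,-62,0,0.8,0,0,0,0,-64,0,0.8,0,0,0,0,-66,0,0.8,0,0,0,0,-66,0,0.8])

```text
time: 12.3
tool_pos: [0.4309, 0.243, 0.0711]
ee_rot: [3.139, 0.002, 3.14]
wrist_force: [2.8, 4.6, 4.2]
width: 0.0097
finger_force: 15.7
```

>>> arm_command(targets=[0,0,0,0,-1,0,0.8,0,0,0,0,-2,0,0.8,0,0,0,0,-2,0,0.8])

```text
time: 12.6
tool_pos: [0.4309, 0.243, 0.0711]
ee_rot: [3.135, 0.002, 3.141]
wrist_force: [1.3, 9.1, 3.2]
width: 0.0096
finger_force: 15.7
```

At the home stop (9 N, y = 0.243, which is 66 mm of travel). I'll relax the push, release, lift and check.

>>> arm_command(targets=[0,0,0,0,2,0,0.8,0,0,0,0,2,0,0.5,0,0,0,0,2,0,0.1,0,0,0,0,2,0,0.1,0,0,0,0,2,0,0.1,0,0,0,0,2,-15,0.1,0,0,0,0,2,-45,0.1,0,0,0,0,2,-80,0.1,0,0,0,20,2,-110,0.1,0,0,0,30,2,-130,0.1,0,0,0,30,2,-130,0.1,0,0,0,30,2,-130,0.1])

```text
time: 13.8
tool_pos: [0.4003, 0.2421, 0.1999]
ee_rot: [-3.141, 0.0, 3.14]
wrist_force: [0.0, -0.1, 0.7]
width: 0.0421
finger_force: 0.0
```

```bash
python3 - <<'E'
from h import *
go([.4,.24,.2]); s=snap('wrist')
cv2.imwrite('pics/w4.png',cv2.resize(s['color'][100:400,80:480,::-1],None,fx=2,fy=2))
E
```

```text
pos [0.4003 0.2421 0.1999] rot [-3.1413e+00  2.0000e-04  3.1403e+00] F [ 0.  -0.1  0.7] w 0.0421 t 13.8
turn [-0.02  0.01 -0.08] shift [ 0.3 -2.1 -0.1]
```

View pics/w4.png

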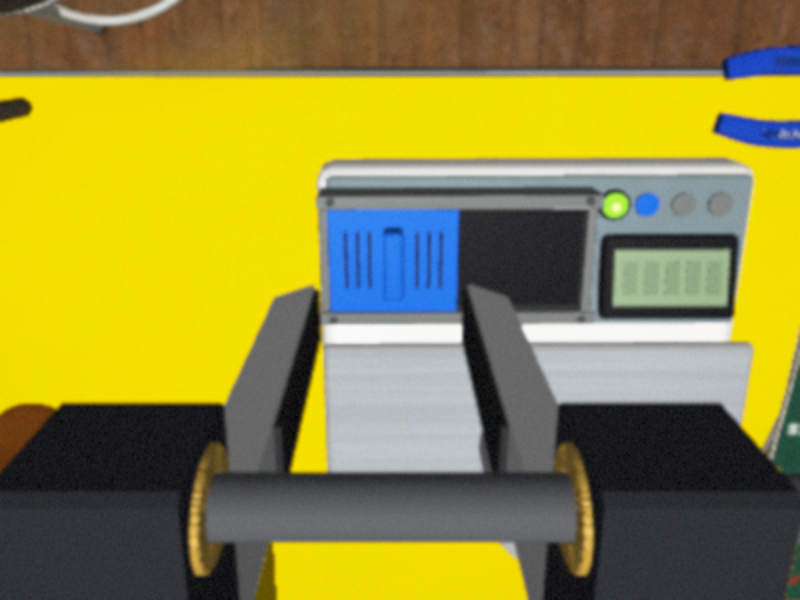

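The cover (328–460, 208–312) sits against the left end of the track, the ridge is at (394,265), and the fingers are clear. Handing in.

```bash
python3 -c "
from bench import robot
print(robot.close_job())"
```

```text
the job is handed in; nothing more can be done
None
```

I slid the cover fully aside, held the button fully down for over two seconds, and slid the cover back to its home stop, then handed the job in at about 14 s; the arm never went near the weight or the bystanders, and no verdict came back.

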